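Change over the die trays

ROBOT

A 7-joint arm with a two-finger parallel gripper is mounted at the origin on the work surface. World frame = base frame: x ahead of the robot, y to its left, z up, the work surface at z = 0. Lengths are in m, angles in rad, forces in N, time in s.
With the tool pointing down it reaches from about 0.425 to 0.875 m from the base axis. Payload 4.7 kg.
Tool frame: the origin (TCP) lies midway between the tips of the shut fingers; the grasp point (between the pads) lies 19 mm behind it; y points along the fingers, z is the direction in which the jaws open and shut, and the axes are right-handed (so a half turn about y gives the same grasp; the last joint's range is limited). The gripper opens to 87 mm and grips with 3 to 60 N. Pads are 19 mm wide; open, the fingers measure 117 mm over their backs; the gripper's body (75 mm by 190 mm) begins 51 mm behind the grasp point.
Start: joints at [1.345, 0.321, -0.07, 1.45, 0.023, 1.371, -0.057], TCP at [0.154, -0.631, 0.197] pointing down, gripper open.
Joint ranges: [-2.86, 2.86], [-0.3, 2.09], [-1.38, 1.24], [0.06, 2.45], [-1.56, 4.7], [0.09, 2.05], [-2.69, 2.69]. Speed limits (rad/s): [2.57, 2.57, 3.14, 3.14, 3.14, 3.14, 3.14].

INTERFACE

Orientations are given as a rotation vector (axis times angle).
In Python, from bench import ctrl gives the robot as it stands.
- The arm moves only by the tool play_rows, never from a script. Its arguments are lists of equal length, an entry for each row: "translation": the shift along the tool's x, y, z in mm, a list of three; "turn": the turn, a rotation vector about the tool's x, y, z in rad, a list of three; "fingers": the opening, from -1 (shut) to 1 (fully open), so that 0 is half open. In form: {"translation": [[dx, dy, dz], ...], "turn": [[wx, wy, wz], ...], "fingers": [fingers, ...]}. A call has exactly 10 rows; each row shifts and turns the commanded pose from where the row before left it, along the tool's axes as they then stand; what a row does not reach is not made up. A row lasts 1/12 s, in which the tool goes at most 41.7 mm and 7.16 degrees, less where a joint would pass 70% of its speed; a pose out of reach is approached as far as the arm can. A call with a gripper value outside its range is refused whole. The fingers move at their own pace and stop on an object; "grip_force" is the grip in N (left out, the last holds). Time passes only in rows, so rows that do not move let the fingers close, or fill a call up. It gives the time, the measured TCP pose, the force and the opening at its end, in the units of the state.
- ctrl.get_state(): the state, without advancing time (a new reading comes with each control period).
- ctrl.get_image(name): name is "side" or "top"; returns the picture (420x560x3 uint8, blue, green, red); there is no depth.
- ctrl.camera_info(name): a dict with "camera_matrix" (3x3 intrinsics, pixels), "k1" (the pictures are not rectified: a ray, as slopes to the right and down, at radius r is drawn at 1 + k1 r^2 times it, then the intrinsics apply), "R" (3x3) and "t" (3): a world point X has camera coordinates R X + t. Camera axes: x right, y down, z forward; pixel columns grow to the right and rows downward; lengths in m; the calibration is good to about 2 mm. A picture is of the moment at which its call begins. camera_info takes no time and is no camera call.
- ctrl.close_job(): hands the job in, once; it reports no verdict.
The state is a dict: "time": time; "joint_positions": joint angles; "qd": joint speeds; "joint_torque": joint torques, N m; "position": TCP position; "tool_rot": TCP orientation; "ft_force": force on the tool from outside, world axes, zero at the start; "torque": the same for the moment, N m; "grip_width": opening from 0.0 (shut) to 1.0 (fully open).
Only numpy, scipy, OpenCV 4.12 (cv2) and the standard library are available. Lean on these libraries where they do the work, as an engineer would, in place of code of your own. Each camera call takes 0.05 s, during which the arm holds its last target.

TASK

On the setting-die rack the yellow-lipped tray was left open: first push it fully home with the closed fingers, then hook a fingertip behind the lip of the red-lipped tray and draw it out all the way to its stop, so that its die can be reached. Do not pinch the red lip, and do it smoothly enough that the dies stay standing in their trays, without lifting any of them. Leave the blue tray shut and everything else on the table where it is, and finish with the hand clear.

Things in the scene. Friction and masses are not known exactly. Their poses are not given: they have to be found in the camera images.
- red_tray (a joint): how far the red-lipped tray is drawn out, m: 0 = fully home, 0.09 = at its stop (fully out). It starts nearly home (0 to 0.012). The tray slides level on its rails with a steady drag of about 2 N, has no spring or latch and stays where it is left.
- red_lip (a point): middle of the top edge of the red tray's front lip, moving with the tray. The lip is an upright red plate 8 mm thick (x), 104 mm wide (y), top edge 56 mm above the table. x points level from the lip into the housing (the tray comes out along -x), y along the lip, z up. Right behind it is an open finger pocket, 47 mm in x, 98 mm in y, floor 42 mm below this point.
- red_bay (a point): middle of the floor of the red tray's rear compartment (96 mm in x, 98 mm in y, walls 20 mm high), moving with the tray; same axes as red_lip, 103 mm behind it and 42 mm below it. A low cross wall parts it from the finger pocket in front; tray side walls and cross wall end 22 mm below the lip's top edge.
- red_die_mid (a point): centre (half-way up) of the loose steel setting die standing upright in the red tray's rear compartment: a stepped turned cylinder 30 mm across the foot, 22 mm across the top, 30 mm tall, about 90 g; z is its own axis. It is not fastened.
- red_unit: fixed housing and rails of the red tray on a 6 mm board. Origin on the board's top below the lip's front face at home; x into the housing. The housing, 120 mm wide, with a clear roof 58 mm high (edge 61), begins at x = 56 mm, behind the finger pocket, which stays open even at home. Two rails 12 mm high, 113 mm apart, run out to x = -90 mm.
- yellow_tray (a joint): how far the yellow-lipped tray is out, m: 0 = fully home, 0.09 = at its stop. It starts left open, 0.05 to 0.085. The tray slides level on its rails with a steady drag of about 2 N, has no spring or latch and stays where it is left.
- yellow_lip (a point): middle of the top edge of the yellow tray's front lip, moving with the tray. The lip is an upright yellow plate 8 mm thick (x), 104 mm wide (y), top edge 56 mm above the table. x points level from the lip into the housing (the tray comes out along -x), y along the lip, z up. Right behind it is an open finger pocket, 47 mm in x, 98 mm in y, floor 42 mm below this point.
- yellow_bay (a point): middle of the floor of the yellow tray's rear compartment (96 mm in x, 98 mm in y, walls 20 mm high), moving with the tray; same axes as yellow_lip, 103 mm behind it and 42 mm below it. A low cross wall parts it from the finger pocket in front; tray side walls and cross wall end 22 mm below the lip's top edge.
- yellow_die_mid (a point): centre (half-way up) of the loose steel setting die standing upright in the yellow tray's rear compartment: a stepped turned cylinder 30 mm across the foot, 22 mm across the top, 30 mm tall, about 90 g; z is its own axis. It is not fastened.
- yellow_unit: fixed housing and rails of the yellow tray on a 6 mm board. Origin on the board's top below the lip's front face at home; x into the housing. The housing, 120 mm wide, with a clear roof 58 mm high (edge 61), begins at x = 56 mm, behind the finger pocket, which stays open even at home. Two rails 12 mm high, 113 mm apart, run out to x = -90 mm.
- blue_tray (a joint): how far the blue-lipped tray is out, m: 0 = fully home, 0.09 = at its stop. It starts home and is to stay so. The tray slides level on its rails with a steady drag of about 2 N, has no spring or latch and stays where it is left.
- blue_lip (a point): middle of the top edge of the blue tray's front lip, moving with the tray. The lip is an upright blue plate 8 mm thick (x), 104 mm wide (y), top edge 56 mm above the table. x points level from the lip into the housing (the tray comes out along -x), y along the lip, z up. Right behind it is an open finger pocket, 47 mm in x, 98 mm in y, floor 42 mm below this point.
- blue_bay (a point): middle of the floor of the blue tray's rear compartment (96 mm in x, 98 mm in y, walls 20 mm high), moving with the tray; same axes as blue_lip, 103 mm behind it and 42 mm below it. A low cross wall parts it from the finger pocket in front; tray side walls and cross wall end 22 mm below the lip's top edge.
- blue_die_mid (a point): centre (half-way up) of the loose brass setting die standing upright in the blue tray's rear compartment: a stepped turned cylinder 30 mm across the foot, 22 mm across the top, 30 mm tall, about 90 g; z is its own axis. It is not fastened.
- blue_unit: fixed housing and rails of the blue tray on a 6 mm board. Origin on the board's top below the lip's front face at home; x into the housing. The housing, 120 mm wide, with a clear roof 58 mm high (edge 61), begins at x = 56 mm, behind the finger pocket, which stays open even at home. Two rails 12 mm high, 113 mm apart, run out to x = -90 mm.
- jar_mid (a point): bystander: glass jar with a steel lid, 64 mm across, 85 mm tall; its centre.
- mallet: bystander: rubber mallet lying down, handle 190 mm long along its -x, head 54 mm across, 90 mm long; origin under the wooden handle's head end.
- weight: bystander: dark steel pattern weight with a knob, 72 mm across, 50 mm tall; origin under its centre.
- brush: bystander: small wooden brush lying on the table.
- cup: bystander: blue ceramic cup, 72 mm across, 80 mm tall; origin under its centre.

How it is judged:
On the way, in this order (a step that is already met when the one before it is completed fails the run):
1. the yellow tray is pushed home (value of joint yellow_tray below 0.008 m), for 0.1 s.
2. a finger behind the red lip draws the red tray (contact force between the fingers and red_tray_c6 above 0.3 N and value of joint red_tray above 0.02 m), for 0.04 s.
3. the red tray is out at its stop (value of joint red_tray above 0.08 m), for 0.2 s.
At the end, for the whole second after the job is handed in: The red tray is out at its stop (within 10 mm) and at rest, the yellow tray is home (within 8 mm), the blue tray is still home (within 12 mm), and each die stands upright (within 0.3 rad) on the floor of its own tray's rear compartment (value of joint yellow_tray below 0.008 m and value of joint red_tray above 0.08 m and value of joint blue_tray below 0.012 m and velocity of joint red_tray below 0.01 m/s and angle between each of red_die_mid, yellow_die_mid, blue_die_mid's own z axis and vertical below 0.3 rad and z of red_die_mid in the frame of red_bay below 0.022 m and horizontal distance between red_die_mid and red_bay below 0.055 m and z of yellow_die_mid in the frame of yellow_bay below 0.022 m and horizontal distance between yellow_die_mid and yellow_bay below 0.055 m and z of blue_die_mid in the frame of blue_bay below 0.022 m and horizontal distance between blue_die_mid and blue_bay below 0.055 m); the robot touches nothing.
It fails at once if the red lip is pinched between the fingers (pressed on its front and its back at once) (contact force between the fingers and red_tray_c5 above 1.5 N and contact force between the fingers and red_tray_c6 above 1.5 N).
It fails at once if the blue tray is drawn out (value of joint blue_tray above 0.012 m).
It fails at once if a die is lifted (z of red_die_mid in the frame of red_bay above 0.03 m or z of yellow_die_mid in the frame of yellow_bay above 0.03 m or z of blue_die_mid in the frame of blue_bay above 0.03 m).
It fails at once if a die is toppled (angle between any of red_die_mid, yellow_die_mid, blue_die_mid's own z axis and vertical above 0.6 rad).
It fails at once if a bystander is moved by more than 3 cm (distance of any of jar_mid, mallet, weight, brush, cup from where it was at the start of the episode above 0.03 m).
It also fails if it takes over 43 s, if anything falls off the work surface, if the arm or the gripper's body presses on something with over 40 N, if the wrist force passes 120 N, or if a joint passes its speed limit or range.

## Working session

There is one attempt and no reset: what is moved stays moved. The work goes in short steps, Python scripts to look and compute and a tool call to move; the robot and the scene stay as the last step left them, time stands still between calls to the robot, and variables do not carry over. Pictures are saved under pics/ and viewed, and the job is handed in when it is done.

Besides the shell and the picture viewer there is one more tool, called after "Request:" as name(argument=value, ...) on one line, values as JSON. play_rows: Moves the arm, as the interface text tells. Its arguments: {"type":"object","properties":{"translation":{"type":"array"},"turn":{"type":"array"},"fingers":{"type":"array"},"grip_force":{"type":"number"}},"required":["translation","turn","fingers"]}

```bash
ls; mkdir -p pics
python3 - <<'E'
from bench import ctrl
import cv2,numpy as np
s=ctrl.get_state()
for k,v in s.items(): print(k,np.round(v,3))
for n in("side","top"):
    cv2.imwrite(f"pics/{n}0.png",ctrl.get_image(n)); print(n,ctrl.camera_info(n))
E
```

```text
pics
time 0.0
joint_positions [ 1.345  0.322 -0.07   1.452  0.023  1.371 -0.057]
qd [ 0.002 -0.001  0.    -0.    -0.    -0.002  0.   ]
joint_torque [-0.0000e+00 -4.9129e+01 -4.0400e-01 -3.1253e+01 -6.4000e-02  4.4000e-02
  0.0000e+00]
position [ 0.154 -0.631  0.196]
tool_rot [-0.253  2.096 -2.092]
ft_force [-0.226 -0.039 -0.214]
torque [0.004 0.014 0.01 ]
grip_width 1.003
side {'camera_matrix': array([[450.5423302 ,   0.        , 285.17278256],
       [  0.        , 450.5423302 , 208.55645297],
       [  0.        ,   0.        ,   1.        ]]), 'k1': -0.0849566946283594, 'R': array([[-0.93873124, -0.34451892,  0.00950614],
       [-0.25102684,  0.66456819, -0.70380015],
       [ 0.23615499, -0.66306549, -0.71033442]]), 't': array([0.44683918, 0.21366889, 1.27029946])}
top {'camera_matrix': array([[511.19082881,   0.        , 282.94536873],
       [  0.        , 511.19082881, 212.01422481],
       [  0.        ,   0.        ,   1.        ]]), 'k1': -0.05508325928178364, 'R': array([[-0.02640011, -0.99951233,  0.0166772 ],
       [-0.99642394,  0.02497169, -0.0807202 ],
       [ 0.08026438, -0.01874858, -0.99659727]]), 't': array([-0.0306814 ,  0.53147676,  1.56862077])}
```

View pics/top0.png

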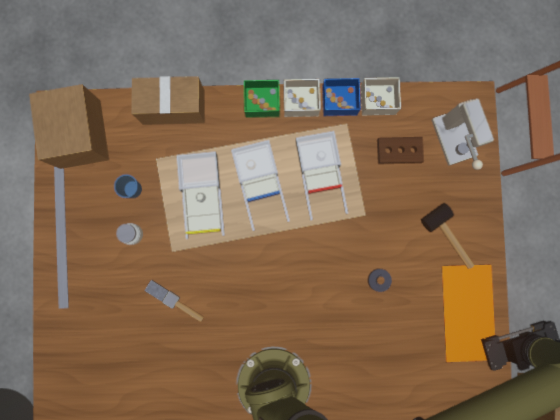

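View pics/side0.png

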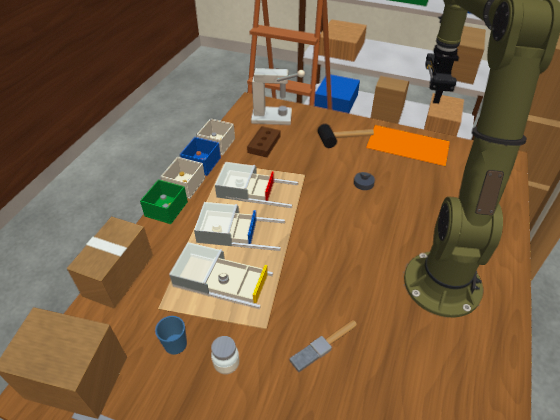

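The top view shows yellow (left, around (203,230)) standing open, with blue (262,190) and red (323,183) shut. I'll enlarge the crops next.

Run:
```python
import cv2
im=cv2.imread("pics/top0.png")
cv2.imwrite("pics/ty.png",cv2.resize(im[140:250,165:295],None,fx=6,fy=5.4,interpolation=cv2.INTER_CUBIC)[:, :780])
cv2.imwrite("pics/tr.png",cv2.resize(im[120:220,285:385],None,fx=6,fy=6,interpolation=cv2.INTER_CUBIC))
im=cv2.imread("pics/side0.png")
cv2.imwrite("pics/sr.png",cv2.resize(im[155:310,165:310],None,fx=3.8,fy=3.8,interpolation=cv2.INTER_CUBIC))
```

```text
(no output)
```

View pics/ty.png

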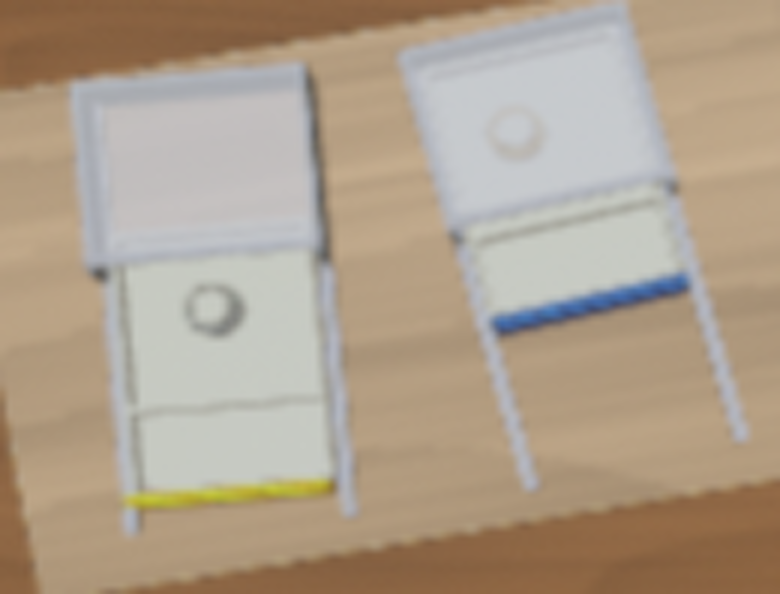

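View pics/tr.png

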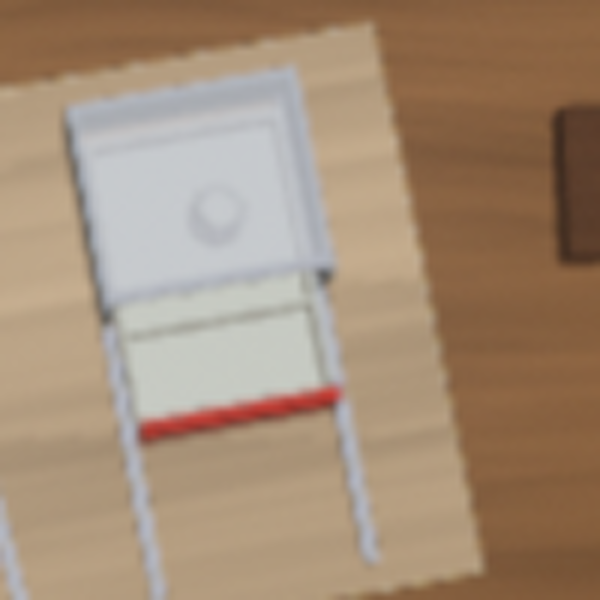

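View pics/sr.png

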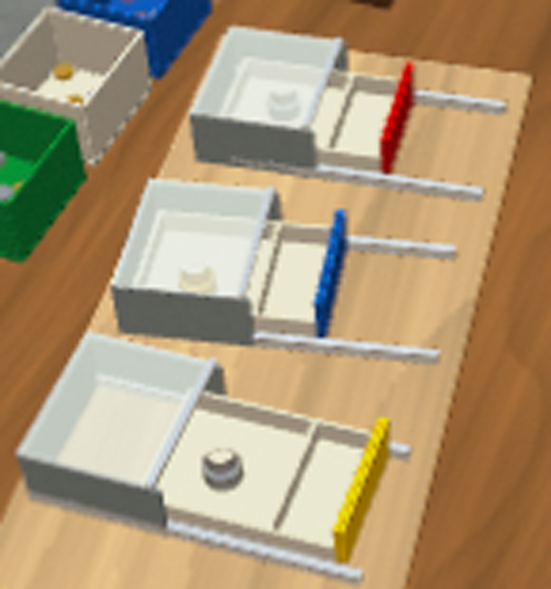

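```bash
cat > h.py <<'E'
import cv2,numpy as np
from bench import ctrl
from scipy.optimize import minimize,least_squares
from scipy.spatial.transform import Rotation as Ro
I={n:ctrl.camera_info(n) for n in("side","top")}
def proj(n,X):
    c=I[n];p=np.asarray(X)@c["R"].T+c["t"];a=p[:,:2]/p[:,2:]
    a=a*(1+c["k1"]*(a**2).sum(1,keepdims=True))
    K=c["camera_matrix"];return a@np.diag([K[0,0],K[1,1]])+K[:2,2]
def back(n,uv,z):
    c=I[n]
    f=lambda q:(proj(n,[[q[0],q[1],z]])[0]-uv)
    return least_squares(f,[.6,0]).x
def mask(im,col):
    h=cv2.cvtColor(im,cv2.COLOR_BGR2HSV).astype(int);H,S,V=h[...,0],h[...,1],h[...,2]
    if col=="red": return ((H<6)|(H>174))&(S>160)&(V>80)
    if col=="yellow": return (H>24)&(H<34)&(S>150)&(V>80)
    if col=="blue": return (H>104)&(H<118)&(S>130)&(V>60)
def fit(ims,col,x0,views=("side","top"),zb=0.012):
    M={}
    for n in views:
        m=mask(ims[n],col); u=proj(n,[[x0[0],x0[1],.04]])[0]
        a,b=int(u[0])-35,int(u[1])-35
        mm=m[b:b+70,a:a+70].astype(np.float32); M[n]=(a,b,mm)
    def cost(q):
        x,y,w=q[:3];c,s=np.cos(w),np.sin(w);tot=0
        B=np.array([[x+c*i-s*j,y+s*i+c*j,k] for i in(0,.008) for j in(-.052,.052) for k in(zb,.056)])
        for n,(a,b,mm) in M.items():
            p=proj(n,B)-[a,b]; F=8
            h=cv2.convexHull(((p+.5)*F*16).astype(np.float32)).round().astype(np.int32)
            im=np.zeros((70*F,70*F),np.uint8);cv2.fillConvexPoly(im,h,255,shift=4)
            r=cv2.resize(im,(70,70),interpolation=cv2.INTER_AREA)/255.
            tot+=((r-mm)**2).sum()
        return tot
    S=np.array([x0]+[np.array(x0)+d for d in np.diag([.01,.01,.1])])
    r=minimize(cost,x0,method="Nelder-Mead",options=dict(initial_simplex=S,xatol=1e-5,fatol=1e-3,maxiter=400))
    return r.x,r.fun,{n:int(M[n][2].sum()) for n in M}
E
python3 - <<'E'
from h import *
ims={n:cv2.imread(f"pics/{n}0.png") for n in I}
for n in I: print(n,-I[n]["R"].T@I[n]["t"])
for col,uv in(("yellow",(203,231)),("blue",(262,196)),("red",(324,189))):
    p=back("top",uv,.05)
    for v in (("side","top"),("top",),("side",)):
        q,f,m=fit(ims,col,[p[0],p[1],-0.03 if col=="yellow" else .2],v);print(col,v,q.round(4),round(f,1),m)
# rail ends (top crop readings), top of rail z=.018
def cy(u,v):return (165+(u+.5)/6-.5,140+(v+.5)/5.4-.5)
def cr(u,v):return (285+(u+.5)/6-.5,120+(v+.5)/6-.5)
for n,l in(("Y",[cy(132,530),cy(350,513)]),("B",[cy(531,487),cy(741,438)]),("R",[cr(372,562)])):
    print(n,[back("top",u,.018).round(4) for u in l])
E
```

```text
side [0.17311097 0.85423874 1.0484699 ]
top [ 0.4028618  -0.0145289   1.60669577]
yellow ('side', 'top') [0.4736 0.1983 0.1276] 191.8 {'side': 86, 'top': 61}
yellow ('top',) [0.4723 0.2025 0.0485] 49.1 {'top': 61}
yellow ('side',) [0.4772 0.1889 0.1792] 127.3 {'side': 86}
blue ('side', 'top') [0.5754 0.0168 0.2729] 112.4 {'side': 118, 'top': 52}
blue ('top',) [0.5769 0.0164 0.2527] 81.0 {'top': 52}
blue ('side',) [0.5757 0.0163 0.278 ] 31.1 {'side': 118}
red ('side', 'top') [ 0.5947 -0.1768  0.2015] 94.4 {'side': 108, 'top': 59}
red ('top',) [ 0.5946 -0.1747  0.2187] 69.5 {'top': 59}
red ('side',) [ 0.5927 -0.1719  0.1866] 27.5 {'side': 108}
Y [array([0.4583, 0.2566]), array([0.4652, 0.1437])]
B [array([0.4778, 0.0498]), array([ 0.5033, -0.0597])]
R [array([ 0.522 , -0.2433])]
```

Run:
```python
import h
from h import *
def mask(im,col):
    b,g,r=[im[...,i].astype(float) for i in range(3)]
    if col=="red": return r-np.maximum(g,b)>60
    if col=="yellow": return (np.minimum(r,g)-b>75)&(g>.72*r)
    if col=="blue": return b-r>50
h.mask=mask
ims={n:cv2.imread(f"pics/{n}0.png") for n in I}
for col,uv in(("yellow",(203,231)),("blue",(262,196)),("red",(324,189))):
    p=back("top",uv,.05)
    for v in (("side","top"),("top",),("side",)):
        q,f,m=fit(ims,col,[p[0],p[1],0.06 if col=="yellow" else .2],v);print(col,v,q.round(4),round(f,1),m)
for n in I:
    m=np.hstack([mask(ims[n],c)[110:300,150:400] for c in("yellow","red")]);cv2.imwrite(f"pics/m_{n}.png",m*255)
def cr(u,v):return (285+(u+.5)/6-.5,120+(v+.5)/6-.5)
for a in((158,590),(107,322),(372,562),(325,280)): print(back("top",cr(*a),.018).round(4))
# side view rail ends red: crop 3.8
for a in((503,106),(480,193),(455,251),(436,355),(407,451),(360,576)):print("s",back("side",(165+(a[0]+.5)/3.8-.5,155+(a[1]+.5)/3.8-.5),.016).round(4))
```

```text
yellow ('side', 'top') [0.4726 0.1994 0.0808] 49.8 {'side': 227, 'top': 84}
yellow ('top',) [0.4728 0.2026 0.053 ] 27.4 {'top': 84}
yellow ('side',) [0.4724 0.1999 0.0848] 16.9 {'side': 227}
blue ('side', 'top') [0.5771 0.014  0.2567] 78.0 {'side': 126, 'top': 86}
blue ('top',) [0.5778 0.015  0.2163] 47.5 {'top': 86}
blue ('side',) [0.5764 0.0135 0.2636] 25.2 {'side': 126}
red ('side', 'top') [ 0.5948 -0.1765  0.1743] 48.1 {'side': 139, 'top': 93}
red ('top',) [ 0.5964 -0.1762  0.175 ] 37.8 {'top': 93}
red ('side',) [ 0.5946 -0.1773  0.1694] 5.8 {'side': 139}
[ 0.5102 -0.1312]
[ 0.6514 -0.1088]
[ 0.522  -0.2433]
[ 0.671 -0.224]
s [ 0.5217 -0.2416]
s [ 0.5037 -0.1296]
s [ 0.5002 -0.0583]
s [0.4756 0.0516]
s [0.4631 0.1459]
s [0.4545 0.2585][ WARN:0@1.633] global loadsave.cpp:1063 imwrite_ Unsupported depth image for selected encoder is fallbacked to CV_8U.
```

View pics/m_side.png

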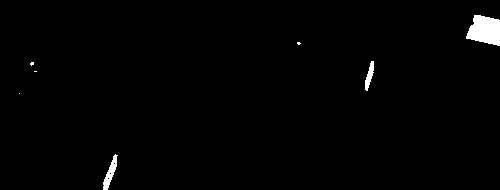

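```bash
cat >> h.py <<'E'
def rotd(): return Ro.from_rotvec(ctrl.get_state()["tool_rot"])
def tgt(w,flip=1):
    # z tool = +-lip y, y tool = down
    z=flip*np.array([-np.sin(w),np.cos(w),0]);y=np.array([0,0,-1.]);x=np.cross(y,z)
    return Ro.from_matrix(np.c_[x,y,z])
def info(P,w=None,flip=1):
    s=ctrl.get_state();R=Ro.from_rotvec(s["tool_rot"]);print("t",round(s["time"],2),"pos",s["position"].round(4),"f",np.round(s["ft_force"],1),"q",np.round(s["joint_positions"],2),"grip",round(float(s["grip_width"]),2))
    print("axes\n",R.as_matrix().round(3))
    if P is not None: print("tool shift mm",(R.inv().apply(np.array(P)-s["position"])*1e3).round(1))
    if w is not None: print("turn",(R.inv()*tgt(w,flip)).as_rotvec().round(3))
E
python3 - <<'E'
from h import *
info([.52,-.22,.2],.07,1); info([.43,.197,.2],.07,-1)
E
```

```text
t 0.1 pos [ 0.1542 -0.6309  0.1961] f [-0.5 -0.4  0.2] q [ 1.35  0.32 -0.07  1.45  0.02  1.37 -0.06] grip 1.0
axes
 [[-0.971 -0.     0.237]
 [-0.237  0.002 -0.971]
 [ 0.    -1.    -0.002]]
tool shift mm [-452.9   -3.4 -312.3]
turn [ 0.    -2.972 -0.003]
t 0.1 pos [ 0.1542 -0.6309  0.1961] f [-0.5 -0.4  0.2] q [ 1.35  0.32 -0.07  1.45  0.02  1.37 -0.06] grip 1.0
axes
 [[-0.971 -0.     0.237]
 [-0.237  0.002 -0.971]
 [ 0.    -1.    -0.002]]
tool shift mm [-464.5   -2.7 -738.7]
turn [0.002 0.17  0.   ]
```

Request:
play_rows(translation=[[-32,0,-22],[-32,0,-22],[-32,0,-22],[-32,0,-22],[-32,0,-22],[-32,0,-22],[-32,0,-22],[-32,0,-22],[-32,0,-22],[-32,0,-22]], turn=[[0,0,0],[0,0,0],[0,0,0],[0,0,0],[0,0,0],[0,0,0],[0,0,0],[0,0,0],[0,0,0],[0,0,0]], fingers=[-1,-1,-1,-1,-1,-1,-1,-1,-1,-1], grip_force=20)

```text
time: 0.93
position: [0.4137, -0.34, 0.1968]
tool_rot: [-0.253, 2.094, -2.094]
ft_force: [0.1, -1.0, 0.5]
grip_width: 0.326
```

Request:
play_rows(translation=[[-20,0,-30],[-20,0,-30],[-20,0,-30],[-20,0,-30],[-20,0,-30],[-20,0,-30],[-20,0,-30],[0,0,-38],[0,0,-38],[0,0,-38]], turn=[[0,0,0],[0,0,0],[0,0,0],[0,0,0],[0,0,0],[0,0,0],[0,0,0],[0,0,0],[0,0,0],[0,0,0]], fingers=[-1,-1,-1,-1,-1,-1,-1,-1,-1,-1])

```text
time: 1.77
position: [0.4712, 0.0081, 0.1965]
tool_rot: [-0.254, 2.095, -2.094]
ft_force: [0.1, 0.6, -0.3]
grip_width: 0.006
```

Run:
```python
from h import *
info([.43,.197,.15],.07,-1)
```

```text
t 1.77 pos [0.4712 0.0081 0.1965] f [ 0.1  0.6 -0.3] q [ 0.61 -0.04 -0.66  1.85 -0.03  1.32 -1.37] grip 0.01
axes
 [[-0.971 -0.001  0.238]
 [-0.238  0.    -0.971]
 [ 0.001 -1.    -0.001]]
tool shift mm [  -5.    46.6 -193.2]
turn [0.    0.17  0.001]
```

Request:
play_rows(translation=[[0,0,-32],[0,0,-32],[0,0,-32],[0,0,-32],[0,0,-32],[0,0,-32],[0,0,0],[0,0,0],[0,0,0],[0,0,0]], turn=[[0,0,0],[0,0,0],[0,0,0],[0,0,0],[0,0,0],[0,0,0],[0,0.085,0],[0,0.085,0],[0,0,0],[0,0,0]], fingers=[-1,-1,-1,-1,-1,-1,-1,-1,-1,-1])

```text
time: 2.6
position: [0.4262, 0.1925, 0.1967]
tool_rot: [-0.079, 2.185, -2.185]
ft_force: [-0.1, 0.2, 1.0]
grip_width: 0.009
```

Run:
```python
from h import *
info([.44,.198,.036],.07,-1)
cv2.imwrite("pics/side1.png",ctrl.get_image("side")[150:360,130:410])
```

```text
t 2.6 pos [0.4262 0.1925 0.1967] f [-0.1  0.2  1. ] q [ 0.45 -0.06 -0.89  1.86 -0.05  1.32 -1.92] grip 0.01
axes
 [[-0.997 -0.001  0.072]
 [-0.072 -0.    -0.997]
 [ 0.001 -1.     0.   ]]
tool shift mm [-14.3 160.7  -4.5]
turn [-0.     0.002  0.001]
```

View pics/side1.png

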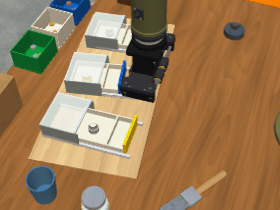

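The hand is in front of the open yellow tray, with the fingers shut and the lip clear. I'll lower it next.

Request:
play_rows(translation=[[0,18,-1],[0,20,-1],[0,20,-1],[0,20,-1],[0,20,-1],[0,20,0],[0,20,0],[0,14,0],[0,8,0],[0,0,0]], turn=[[0,0,0],[0,0,0],[0,0,0],[0,0,0],[0,0,0],[0,0,0],[0,0,0],[0,0,0],[0,0,0],[0,0,0]], fingers=[-1,-1,-1,-1,-1,-1,-1,-1,-1,-1])

```text
time: 3.48
position: [0.4247, 0.1968, 0.0354]
tool_rot: [-0.081, 2.187, -2.188]
ft_force: [0.0, -0.4, 0.4]
grip_width: 0.003
```

Run:
```python
from h import *
info([.55-.0095,.2077,.036],.07,-1)
cv2.imwrite("pics/side2.png",cv2.resize(ctrl.get_image("side")[200:360,130:350],None,fx=3,fy=3))
```

```text
t 3.48 pos [0.4247 0.1968 0.0354] f [ 0.  -0.4  0.4] q [ 0.37  0.18 -0.91  2.04  0.16  1.   -2.12] grip 0.0
axes
 [[-0.998 -0.004  0.07 ]
 [-0.07  -0.001 -0.998]
 [ 0.004 -1.     0.   ]]
tool shift mm [-116.3   -1.1   -2.7]
turn [-0.     0.     0.004]
```

View pics/side2.png

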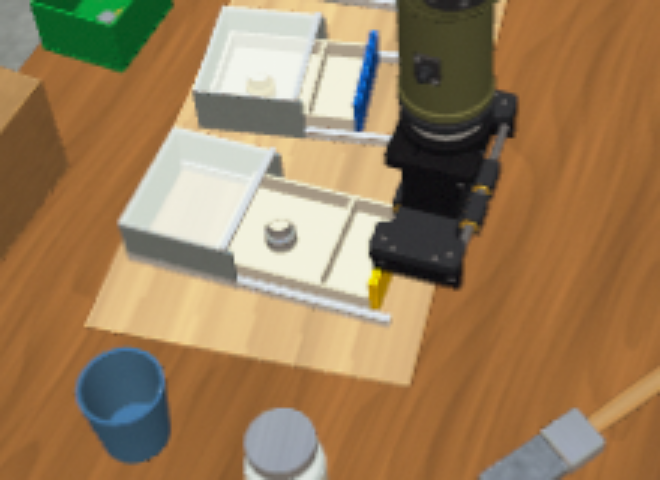

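Request:
play_rows(translation=[[-4,0,0],[-7,0,0],[-7,0,0],[-5,0,0],[-3,0,0],[-3,0,0],[-3,0,0],[-3,0,0],[-3,0,0],[-4,0,0]], turn=[[0,0,0],[0,0,0],[0,0,0],[0,0,0],[0,0,0],[0,0,0],[0,0,0],[0,0,0],[0,0,0],[0,0,0]], fingers=[-1,-1,-1,-1,-1,-1,-1,-1,-1,-1])

```text
time: 4.37
position: [0.468, 0.2007, 0.037]
tool_rot: [-0.077, 2.186, -2.186]
ft_force: [-0.4, -0.1, 0.0]
grip_width: 0.004
```

Request:
play_rows(translation=[[-4,0,0],[-5,0,0],[-6,0,0],[-6,0,0],[-6,0,0],[-6,0,0],[-6,0,0],[-5,0,0],[-4,0,0],[-3,0,0]], turn=[[0,0,0],[0,0,0],[0,0,0],[0,0,0],[0,0,0],[0,0,0],[0,0,0],[0,0,0],[0,0,0],[0,0,0]], fingers=[-1,-1,-1,-1,-1,-1,-1,-1,-1,-1])

```text
time: 5.2
position: [0.5193, 0.2043, 0.0369]
tool_rot: [-0.076, 2.186, -2.186]
ft_force: [-0.4, -0.3, -0.1]
grip_width: 0.007
```

Run:
```python
from h import *
info([.55-.0095,.2077,.036],.07,-1)
cv2.imwrite("pics/side3.png",cv2.resize(ctrl.get_image("side")[200:360,130:350],None,fx=3,fy=3))
```

```text
t 5.2 pos [0.5193 0.2043 0.0369] f [-0.4 -0.3 -0.1] q [ 0.29  0.38 -0.83  1.84  0.32  1.06 -2.17] grip 0.01
axes
 [[-0.998 -0.     0.07 ]
 [-0.07   0.    -0.998]
 [ 0.    -1.    -0.   ]]
tool shift mm [-21.4   0.9  -1.9]
turn [ 0. -0.  0.]
```

View pics/side3.png

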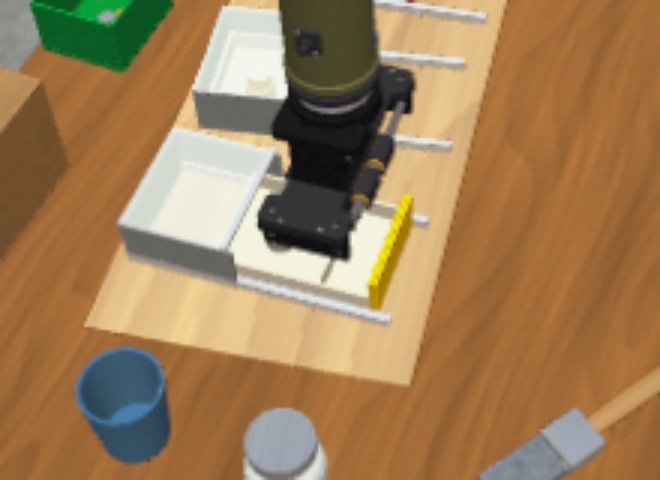

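Run:
```python
from h import *
p=ctrl.get_state()["position"]
for n in I:
    im=ctrl.get_image(n)
    for z in (0,.019,.07):
        u=proj(n,[p+[0,0,z]])[0];print(n,z,u.round(1))
    u=proj(n,[p])[0].astype(int)
    F=5;c=cv2.resize(im[u[1]-60:u[1]+50,u[0]-70:u[0]+70],None,fx=F,fy=F,interpolation=cv2.INTER_CUBIC)
    q=proj(n,[p])[0]-(u-[70,60]);cv2.circle(c,tuple(((q+.5)*F).astype(int).tolist()),4,(255,0,255),1)
    cv2.imwrite(f"pics/z_{n}.png",c)
```

```text
side 0 [244.7 279. ]
side 0.019 [244.3 274.8]
side 0.07 [243.2 263.2]
top 0 [202.3 217.1]
top 0.019 [201.4 216.7]
top 0.07 [199.  215.5]
```

View pics/z_side.png

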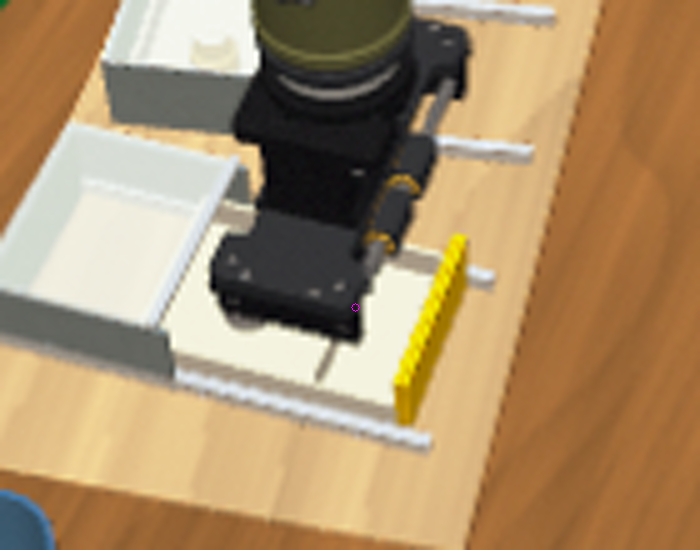

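View pics/z_top.png

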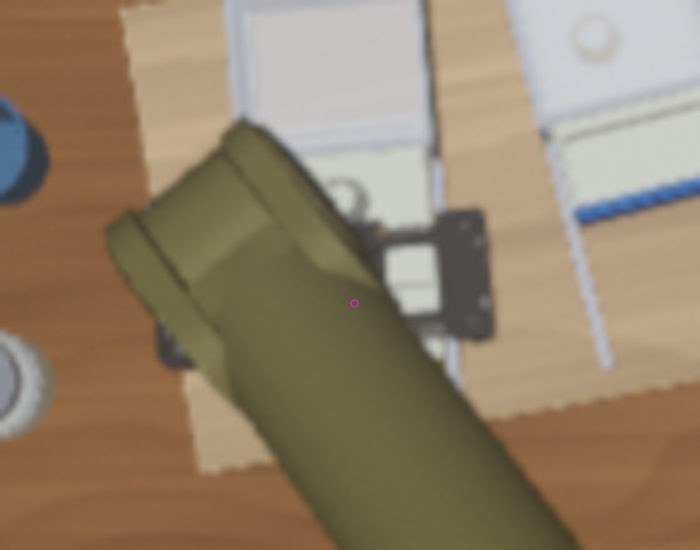

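Run:
```python
from h import *
info(None)
p=ctrl.get_state()["position"];R=rotd().as_matrix()
for n in I:
    im=ctrl.get_image(n);u=proj(n,[p])[0].astype(int);o=u-[70,60];F=5
    c=cv2.resize(im[o[1]:o[1]+110,o[0]:o[0]+140],None,fx=F,fy=F,interpolation=cv2.INTER_CUBIC)
    for h,col in((0.070,(0,0,255)),(.12,(0,255,0))):
        B=[p+R@[a,-h,b] for a,b in((-.0375,-.095),(-.0375,.095),(.0375,.095),(.0375,-.095))]
        q=((proj(n,B)-o+.5)*F).astype(np.int32);cv2.polylines(c,[q],True,col,1)
    for x in(p,np.array([.4726,.2,.056])):
        q=((proj(n,[x])[0]-o+.5)*F).astype(int);cv2.circle(c,tuple(q.tolist()),4,(255,0,255),1)
    cv2.imwrite(f"pics/zz_{n}.png",c)
```

```text
t 5.35 pos [0.5188 0.2043 0.0369] f [-0.6 -0.9  0.7] q [ 0.29  0.38 -0.83  1.84  0.32  1.06 -2.17] grip 0.01
axes
 [[-0.998 -0.     0.07 ]
 [-0.07   0.    -0.998]
 [ 0.    -1.    -0.   ]]
```

View pics/zz_side.png

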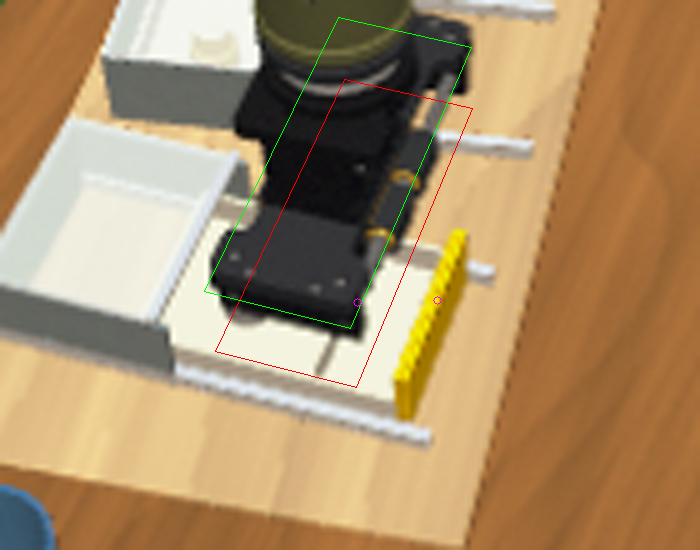

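View pics/zz_top.png

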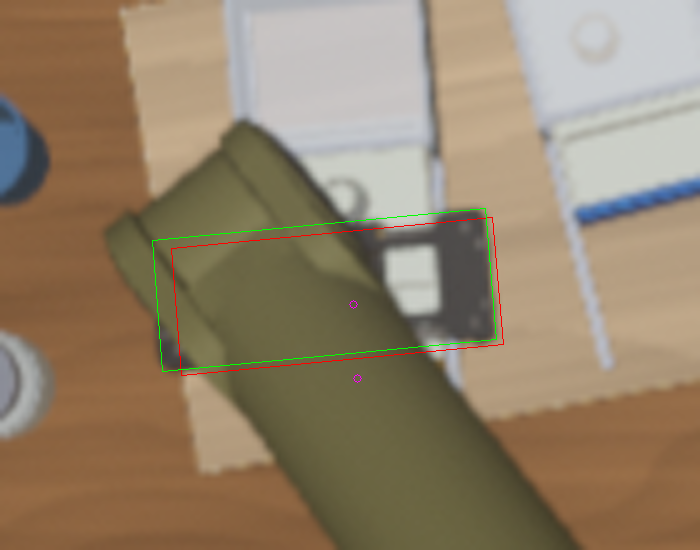

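The shut fingers passed over the yellow lip without any contact, and the body looks about 45 mm higher than the stated TCP height implies. I'll raise the hand and turn it so that the fingertips can be seen.

Request:
play_rows(translation=[[0,-15,0],[0,-15,0],[0,-15,0],[0,-15,0],[0,0,0],[0,0,0],[0,0,0],[0,0,0],[0,0,0],[0,0,0]], turn=[[0,0,0],[0,0,0],[0,-0.12,0],[0,-0.12,0],[0,-0.12,0],[0,-0.12,0],[0,-0.12,0],[0,-0.12,0],[0,-0.12,0],[0,-0.12,0]], fingers=[-1,-1,-1,-1,-1,-1,-1,-1,-1,-1])

```text
time: 6.28
position: [0.5185, 0.2041, 0.0971]
tool_rot: [-0.907, 1.591, -1.592]
ft_force: [0.7, 0.8, 0.6]
grip_width: 0.005
```

Run:
```python
from h import *
info(None)
p=ctrl.get_state()["position"];R=rotd().as_matrix()
for n in ["side"]:
    im=ctrl.get_image(n);u=proj(n,[p])[0].astype(int);o=u-[70,60];F=5
    c=cv2.resize(im[o[1]:o[1]+110,o[0]:o[0]+140],None,fx=F,fy=F,interpolation=cv2.INTER_CUBIC)
    for x in(p,p+[0,0,.02]):
        q=((proj(n,[x])[0]-o+.5)*F).astype(int);cv2.circle(c,tuple(q.tolist()),4,(255,0,255),1)
    cv2.imwrite(f"pics/y_{n}.png",c)
```

```text
t 6.28 pos [0.5185 0.2041 0.0971] f [0.7 0.8 0.6] q [ 0.46  0.37 -1.04  1.78  0.34  1.19 -1.22] grip 0.01
axes
 [[-0.51   0.     0.86 ]
 [-0.86  -0.001 -0.51 ]
 [ 0.    -1.     0.   ]]
```

View pics/y_side.png

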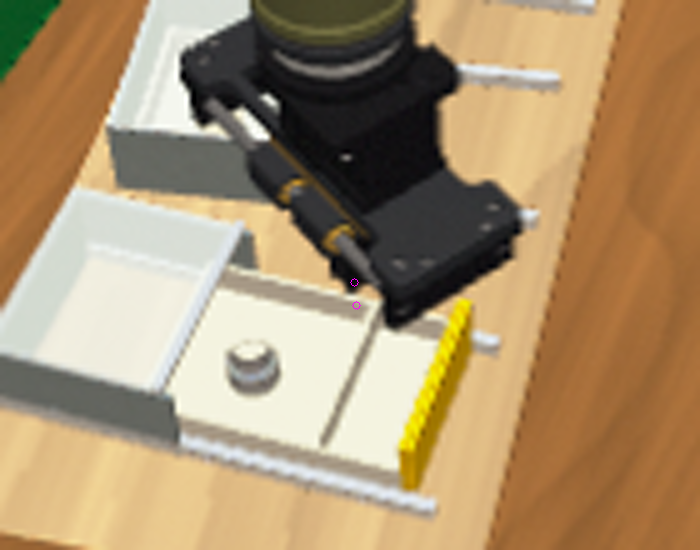

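The fingertip shows at about (350,285) in the crop, close to the TCP+20 mm mark. I'll turn further to measure it properly.

Request:
play_rows(translation=[[0,-4,0],[0,-4,0],[0,-4,0],[0,-4,0],[0,-4,0],[0,0,0],[0,0,0],[0,0,0],[0,0,0],[0,0,0]], turn=[[0,-0.12,0],[0,-0.12,0],[0,-0.12,0],[0,-0.12,0],[0,-0.12,0],[0,-0.12,0],[0,-0.12,0],[0,0,0],[0,0,0],[0,0,0]], fingers=[-1,-1,-1,-1,-1,-1,-1,-1,-1,-1])

```text
time: 7.17
position: [0.5187, 0.2041, 0.1169]
tool_rot: [-1.335, 0.989, -0.989]
ft_force: [-0.8, 0.1, 0.4]
grip_width: 0.001
```

Run:
```python
from h import *
info(None)
p=ctrl.get_state()["position"];R=rotd().as_matrix()
for n in I:
    im=ctrl.get_image(n);u=proj(n,[p])[0].astype(int);o=u-[40,35];F=8
    c=cv2.resize(im[o[1]:o[1]+70,o[0]:o[0]+80],None,fx=F,fy=F,interpolation=cv2.INTER_CUBIC)
    for x in(p,p+[0,0,.02],p+[0,0,.07]):
        q=((proj(n,[x])[0]-o+.5)*F).astype(int);cv2.circle(c,tuple(q.tolist()),4,(255,0,255),1)
    c=cv2.convertScaleAbs(c,alpha=1.6,beta=20)
    cv2.imwrite(f"pics/x_{n}.png",c)
```

```text
t 7.17 pos [0.5187 0.2041 0.1169] f [-0.8  0.1  0.4] q [ 0.58  0.44 -1.23  1.76  0.43  1.26 -0.46] grip 0.0
axes
 [[ 0.291 -0.     0.957]
 [-0.957 -0.     0.291]
 [ 0.    -1.    -0.   ]]
```

View pics/x_side.png

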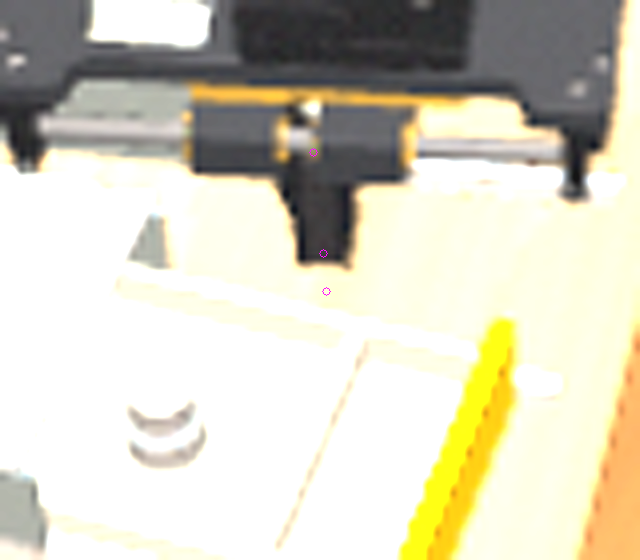

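View pics/x_top.png

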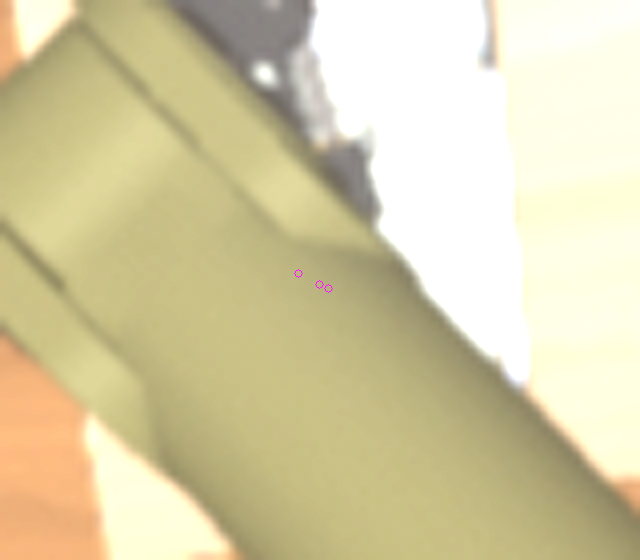

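The fingertips end about 23 mm above the reported TCP: the tip edge is at (323,262) in the crop, while the TCP mark is at (326,291). That explains passing over the lip, so I'll correct z by +23 mm, go back in front and lower again.

Request:
play_rows(translation=[[0,0,0],[0,0,0],[0,0,0],[0,0,0],[0,0,0],[0,0,0],[0,0,0],[0,0,0],[0,0,0],[0,0,0]], turn=[[0,0.12,0],[0,0.12,0],[0,0.12,0],[0,0.12,0],[0,0.12,0],[0,0.12,0],[0,0.12,0],[0,0.12,0],[0,0.12,0],[0,0.12,0]], fingers=[-1,-1,-1,-1,-1,-1,-1,-1,-1,-1])

```text
time: 8.1
position: [0.5188, 0.2043, 0.1172]
tool_rot: [-0.632, 1.839, -1.84]
ft_force: [-0.3, -0.6, 0.5]
grip_width: 0.004
```

Request:
play_rows(translation=[[0,0,0],[0,0,0],[0,0,0],[0,0,0],[0,0,0],[20,0,0],[25,0,0],[25,0,0],[20,0,0],[0,0,0]], turn=[[0,0.12,0],[0,0.12,0],[0,0.12,0],[0,0.12,0],[0,0.12,0],[0,0,0],[0,0,0],[0,0,0],[0,0,0],[0,0,0]], fingers=[-1,-1,-1,-1,-1,-1,-1,-1,-1,-1])

```text
time: 8.93
position: [0.4253, 0.1979, 0.1167]
tool_rot: [-0.078, 2.182, -2.19]
ft_force: [0.8, 0.5, -0.4]
grip_width: 0.008
```

Run:
```python
from h import *
info([.43,.197,.012],.07,-1)
```

```text
t 8.93 pos [0.4253 0.1979 0.1167] f [ 0.8  0.5 -0.4] q [ 0.44  0.04 -0.94  1.96  0.04  1.16 -2.02] grip 0.01
axes
 [[-0.998 -0.001  0.07 ]
 [-0.07  -0.004 -0.998]
 [ 0.001 -1.     0.004]]
tool shift mm [ -4.7 104.7   0.9]
turn [-0.004  0.     0.001]
```

Request:
play_rows(translation=[[0,16,0],[0,18,0],[0,18,0],[0,18,0],[0,14,0],[0,10,0],[0,6,0],[0,4,0],[0,0,0],[0,0,0]], turn=[[0,0,0],[0,0,0],[0,0,0],[0,0,0],[0,0,0],[0,0,0],[0,0,0],[0,0,0],[0,0,0],[0,0,0]], fingers=[-1,-1,-1,-1,-1,-1,-1,-1,-1,-1])

```text
time: 9.77
position: [0.4295, 0.1982, 0.0135]
tool_rot: [-0.075, 2.186, -2.185]
ft_force: [0.3, 0.4, 0.2]
grip_width: 0.005
```

Request:
play_rows(translation=[[-4,0,0],[-7,0,0],[-7,0,0],[-5,0,0],[-3,0,0],[-3,0,0],[-3,0,0],[-3,0,0],[-3,0,0],[-4,0,0]], turn=[[0,0,0],[0,0,0],[0,0,0],[0,0,0],[0,0,0],[0,0,0],[0,0,0],[0,0,0],[0,0,0],[0,0,0]], fingers=[-1,-1,-1,-1,-1,-1,-1,-1,-1,-1])

```text
time: 10.6
position: [0.4702, 0.2008, 0.0128]
tool_rot: [-0.079, 2.186, -2.187]
ft_force: [-2.1, 1.0, 1.7]
grip_width: 0.009
```

Run:
```python
from h import *
info([.55-.0095,.2077,.012],.07,-1)
cv2.imwrite("pics/side4.png",cv2.resize(ctrl.get_image("side")[200:360,130:350],None,fx=3,fy=3))
```

```text
t 10.6 pos [0.4702 0.2008 0.0128] f [-2.1  1.   1.7] q [ 0.32  0.32 -0.87  1.97  0.29  0.99 -2.19] grip 0.01
axes
 [[-0.998 -0.002  0.07 ]
 [-0.07  -0.001 -0.998]
 [ 0.002 -1.     0.001]]
tool shift mm [-70.6   0.7  -1.9]
turn [-0.001  0.     0.002]
```

View pics/side4.png

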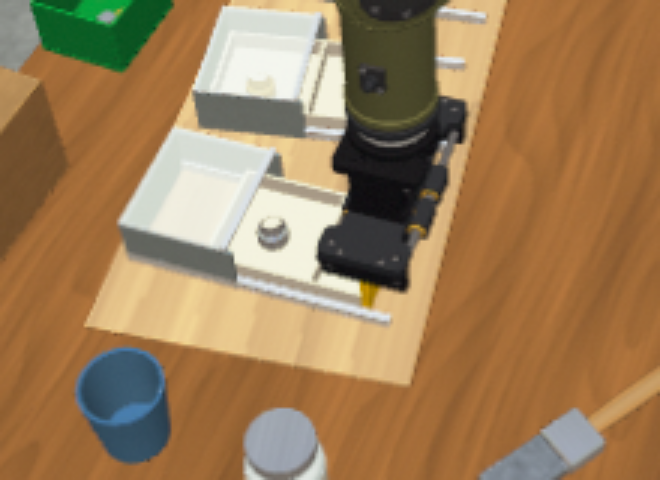

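The force reads −2.1 N, and both the lip and die have moved inward with the die upright. The push is working.

Request:
play_rows(translation=[[-5,0,0],[-6,0,0],[-7,0,0],[-7,0,0],[-7,0,0],[-7,0,0],[-7,0,0],[-6,0,0],[-5,0,0],[-4,0,0]], turn=[[0,0,0],[0,0,0],[0,0,0],[0,0,0],[0,0,0],[0,0,0],[0,0,0],[0,0,0],[0,0,0],[0,0,0]], fingers=[-1,-1,-1,-1,-1,-1,-1,-1,-1,-1])

```text
time: 11.48
position: [0.5324, 0.2052, 0.0129]
tool_rot: [-0.076, 2.186, -2.186]
ft_force: [-1.8, 0.4, -1.6]
grip_width: 0.005
```

Request:
play_rows(translation=[[-2,0,0],[-2,0,0],[-2,0,0],[-1,0,0],[-1,0,0],[-1,0,0],[-1,0,0],[-1,0,0],[0,0,0],[0,0,0]], turn=[[0,0,0],[0,0,0],[0,0,0],[0,0,0],[0,0,0],[0,0,0],[0,0,0],[0,0,0],[0,0,0],[0,0,0]], fingers=[-1,-1,-1,-1,-1,-1,-1,-1,-1,-1])

```text
time: 12.32
position: [0.5389, 0.2055, 0.013]
tool_rot: [-0.085, 2.186, -2.192]
ft_force: [-11.7, -2.5, 7.8]
grip_width: 0.003
```

Run:
```python
from h import *
info([.55-.0095,.2077,.012],.07,-1)
cv2.imwrite("pics/side5.png",cv2.resize(ctrl.get_image("side")[200:360,130:350],None,fx=3,fy=3))
```

```text
t 12.32 pos [0.5389 0.2055 0.013 ] f [-11.7  -2.5   7.8] q [ 0.26  0.46 -0.81  1.8   0.38  1.05 -2.19] grip 0.0
axes
 [[-0.997 -0.007  0.071]
 [-0.071 -0.003 -0.998]
 [ 0.007 -1.     0.003]]
tool shift mm [-1.8  1.  -2.1]
turn [-0.003  0.001  0.007]
```

View pics/side5.png

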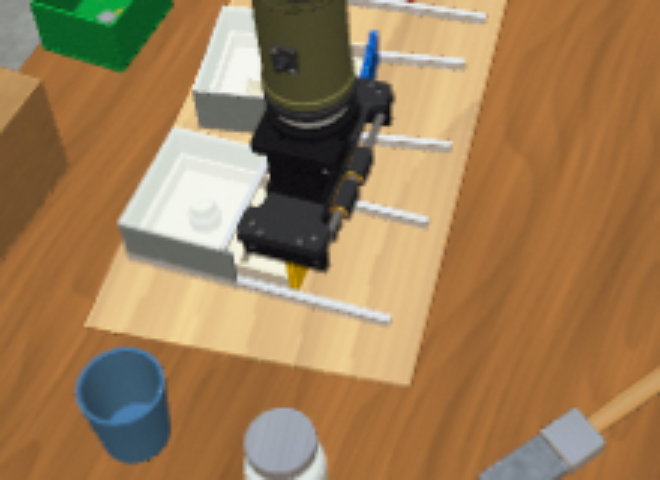

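The yellow tray is home: −11.7 N against the stop, and the die is upright in the housing at (204,212). I'll back off, rise and go over to red.

Request:
play_rows(translation=[[3,0,0],[8,0,0],[12,0,0],[8,0,0],[0,-15,0],[0,-25,0],[0,-30,0],[0,-30,0],[0,-25,0],[0,-15,0]], turn=[[0,0,0],[0,0,0],[0,0,0],[0,0,0],[0,0,0],[0,0,0],[0,0,0],[0,0,0],[0,0,0],[0,0,0]], fingers=[-1,-1,-1,-1,-1,-1,-1,-1,-1,-1])

```text
time: 13.2
position: [0.5136, 0.2045, 0.1567]
tool_rot: [-0.069, 2.183, -2.182]
ft_force: [1.3, -0.2, -0.2]
grip_width: 0.002
```

Run:
```python
from h import *
info([.626,-.167,.15],.17,-1)
```

```text
t 13.2 pos [0.5136 0.2045 0.1567] f [ 1.3 -0.2 -0.2] q [ 0.37  0.23 -0.91  1.73  0.2   1.27 -2.08] grip 0.0
axes
 [[-0.998  0.006  0.07 ]
 [-0.07   0.001 -0.998]
 [-0.006 -1.    -0.   ]]
tool shift mm [-86.1   7.1 378.4]
turn [-0.    -0.1   -0.006]
```

Request:
play_rows(translation=[[-8,0,30],[-9,0,40],[-9,0,40],[-9,0,40],[-9,0,40],[-9,0,40],[-9,0,40],[-9,0,40],[-8,0,38],[-7,0,30]], turn=[[0,0,0],[0,0,0],[0,0,0],[0,0,0],[0,0,0],[0,0,0],[0,0,0],[0,0,0],[0,0,0],[0,0,0]], fingers=[-1,-1,-1,-1,-1,-1,-1,-1,-1,-1])

```text
time: 14.03
position: [0.6245, -0.1723, 0.1534]
tool_rot: [-0.071, 2.184, -2.19]
ft_force: [1.6, 0.2, -0.2]
grip_width: 0.0
```

Run:
```python
from h import *
import h
info([.626,-.167,.15],.17,-1)
ims={n:ctrl.get_image(n) for n in I}
for n in I: cv2.imwrite(f"pics/{n}6.png",ims[n])
cv2.imwrite("pics/side6c.png",cv2.resize(ims["side"][110:330,150:350],None,fx=2.7,fy=2.7))
```

```text
t 14.03 pos [ 0.6245 -0.1723  0.1534] f [ 1.6  0.2 -0.2] q [ 0.75  0.42 -0.69  1.5   0.27  1.32 -1.47] grip 0.0
axes
 [[-0.998  0.002  0.066]
 [-0.066 -0.003 -0.998]
 [-0.002 -1.     0.003]]
tool shift mm [-1.9  3.4 -5.2]
turn [-0.003 -0.104 -0.001]
```

View pics/side6c.png

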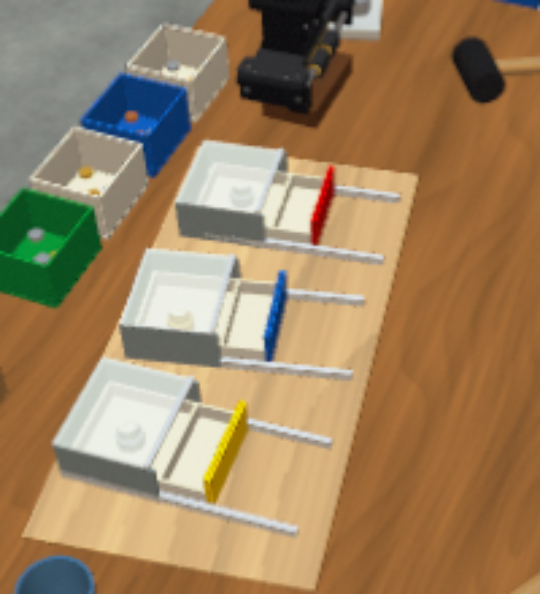

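View pics/top6.png

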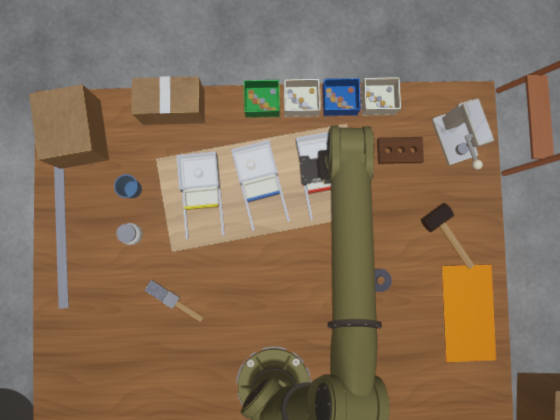

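Yellow is home and all three dies stand upright. I'll use the yellow lip, whose contact position is known, to check the vision bias.

Run:
```python
import h
from h import *
def mask(im,col):
    b,g,r=[im[...,i].astype(float) for i in range(3)]
    if col=="red": return r-np.maximum(g,b)>60
    if col=="yellow": return (np.minimum(r,g)-b>75)&(g>.72*r)
h.mask=mask
ims={n:cv2.imread(f"pics/{n}6.png") for n in I}
print(fit(ims,"yellow",[.548,.2065,.07])[0],fit(ims,"yellow",[.548,.2065,.07],("side",))[0])
print(fit(ims,"red",[.595,-.1765,.17],("side",))[0])
```

```text
[0.54899878 0.20486025 0.07344447] [0.54857363 0.20568114 0.07858817]
[ 0.59444848 -0.17722106  0.16816993]
```

Request:
play_rows(translation=[[0,0,-2],[0,0,-2],[0,0,0],[0,15,0],[0,20,0],[0,20,0],[0,12,0],[0,0,0],[0,0,0],[0,0,0]], turn=[[0,-0.05,0],[0,-0.05,0],[0,0,0],[0,0,0],[0,0,0],[0,0,0],[0,0,0],[0,0,0],[0,0,0],[0,0,0]], fingers=[-1,-1,-1,-1,-1,-1,-1,-1,-1,-1])

```text
time: 14.97
position: [0.6245, -0.1632, 0.0874]
tool_rot: [-0.179, 2.131, -2.133]
ft_force: [0.4, 0.9, 0.3]
grip_width: 0.008
```

Run:
```python
from h import *
info([.626,-.167,.006],.17,-1)
n="side";p=ctrl.get_state()["position"]
im=ctrl.get_image(n);o=np.array([180,120]);F=6
c=cv2.resize(im[o[1]:o[1]+95,o[0]:o[0]+120],None,fx=F,fy=F,interpolation=cv2.INTER_CUBIC)
for x in([.626,-.167,.03],p+[0,0,.023]):
    q=((proj(n,[x])[0]-o+.5)*F).astype(int);cv2.circle(c,tuple(q.tolist()),4,(255,0,255),1)
cv2.imwrite("pics/side7.png",c)
```

```text
t 14.97 pos [ 0.6245 -0.1632  0.0874] f [0.4 0.9 0.3] q [ 0.75  0.47 -0.69  1.58  0.32  1.21 -1.41] grip 0.01
axes
 [[-0.986  0.002  0.169]
 [-0.169 -0.001 -0.986]
 [-0.002 -1.     0.001]]
tool shift mm [-0.6 81.4  3.9]
turn [-0.001 -0.    -0.002]
```

View pics/side7.png

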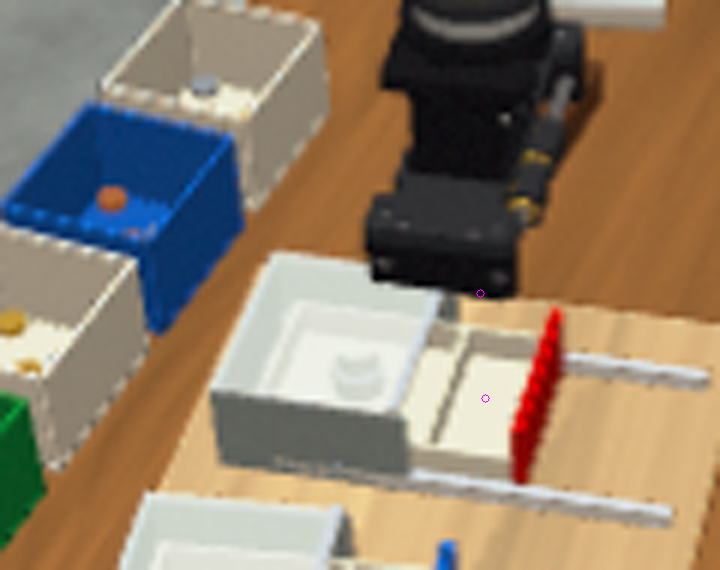

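Vision agrees with contact to within 1 mm, and the target mark at (485,398) lies mid-pocket behind the red lip. I'll lower into it.

Request:
play_rows(translation=[[0,12,1],[0,14,1],[0,14,1],[0,12,1],[0,10,0],[0,8,0],[0,6,0],[0,4,0],[0,0,0],[0,0,0]], turn=[[0,0,0],[0,0,0],[0,0,0],[0,0,0],[0,0,0],[0,0,0],[0,0,0],[0,0,0],[0,0,0],[0,0,0]], fingers=[-1,-1,-1,-1,-1,-1,-1,-1,-1,-1])

```text
time: 15.85
position: [0.6245, -0.1672, 0.0062]
tool_rot: [-0.181, 2.132, -2.133]
ft_force: [-0.2, -0.6, 1.2]
grip_width: 0.008
```

Run:
```python
from h import *
info([.5948+.985*.0175,-.1765+.17*.0175,.008],.17,-1)
n="side"
im=ctrl.get_image(n);cv2.imwrite("pics/side8.png",cv2.resize(im[120:215,180:300],None,fx=5,fy=5,interpolation=cv2.INTER_CUBIC))
```

```text
t 15.85 pos [ 0.6245 -0.1672  0.0062] f [-0.2 -0.6  1.2] q [ 0.72  0.56 -0.66  1.64  0.37  1.08 -1.44] grip 0.01
axes
 [[-0.986  0.     0.169]
 [-0.169 -0.    -0.986]
 [-0.    -1.     0.   ]]
tool shift mm [13.3 -1.8  4.1]
turn [-0. -0. -0.]
```

View pics/side8.png

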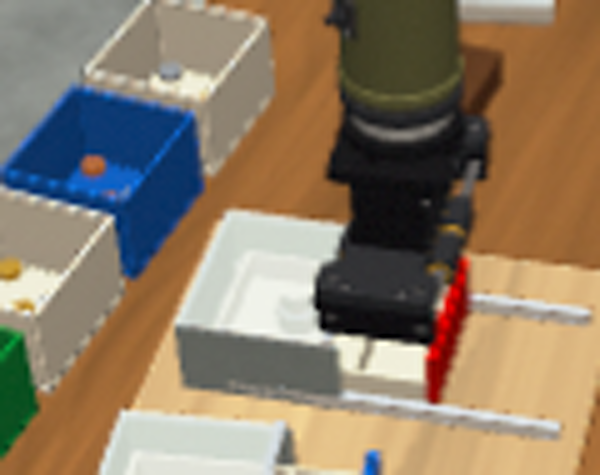

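The finger is in the pocket with no contact force. I'll draw the tray gently.

Request:
play_rows(translation=[[3,0,0],[4,0,0],[2,0,0],[2,0,0],[2,0,0],[2,0,0],[2,0,0],[3,0,0],[4,0,0],[4,0,0]], turn=[[0,0,0],[0,0,0],[0,0,0],[0,0,0],[0,0,0],[0,0,0],[0,0,0],[0,0,0],[0,0,0],[0,0,0]], fingers=[-1,-1,-1,-1,-1,-1,-1,-1,-1,-1])

```text
time: 16.73
position: [0.5968, -0.172, 0.0064]
tool_rot: [-0.181, 2.132, -2.132]
ft_force: [2.0, 0.1, 1.0]
grip_width: 0.006
```

Run:
```python
from h import *
info([.5128+.985*.0175,-.186+.17*.0175,.008],.17,-1)
im=ctrl.get_image("side");cv2.imwrite("pics/side9.png",cv2.resize(im[120:215,180:300],None,fx=5,fy=5,interpolation=cv2.INTER_CUBIC))
```

```text
t 16.73 pos [ 0.5968 -0.172   0.0064] f [2.  0.1 1. ] q [ 0.77  0.51 -0.67  1.71  0.35  1.05 -1.42] grip 0.01
axes
 [[-0.986  0.001  0.169]
 [-0.169 -0.    -0.986]
 [-0.001 -1.     0.   ]]
tool shift mm [67.7 -1.7 -0.4]
turn [-0.    -0.    -0.001]
```

View pics/side9.png

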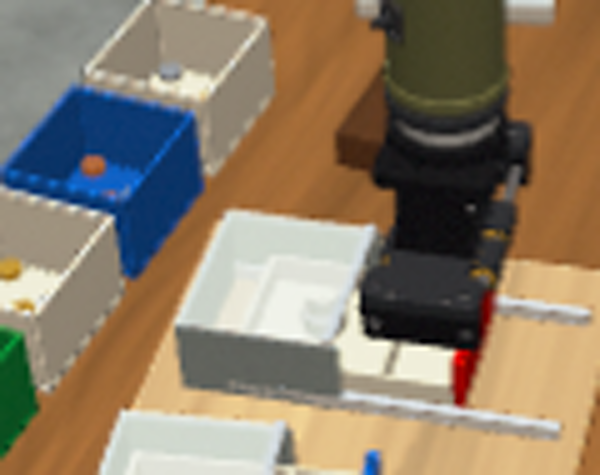

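The tray is following at about 2 N. Roughly 68 mm remains.

Request:
play_rows(translation=[[4,0,0],[5,0,0],[6,0,0],[7,0,0],[7,0,0],[7,0,0],[7,0,0],[6,0,0],[5,0,0],[4,0,0]], turn=[[0,0,0],[0,0,0],[0,0,0],[0,0,0],[0,0,0],[0,0,0],[0,0,0],[0,0,0],[0,0,0],[0,0,0]], fingers=[-1,-1,-1,-1,-1,-1,-1,-1,-1,-1])

```text
time: 17.62
position: [0.5385, -0.1817, 0.0059]
tool_rot: [-0.182, 2.133, -2.133]
ft_force: [2.3, 2.1, 0.8]
grip_width: 0.003
```

Request:
play_rows(translation=[[2,0,0],[2,0,0],[2,0,0],[1,0,0],[1,0,0],[1,0,0],[1,0,0],[1,0,0],[0,0,0],[0,0,0]], turn=[[0,0,0],[0,0,0],[0,0,0],[0,0,0],[0,0,0],[0,0,0],[0,0,0],[0,0,0],[0,0,0],[0,0,0]], fingers=[-1,-1,-1,-1,-1,-1,-1,-1,-1,-1])

```text
time: 18.45
position: [0.5328, -0.1829, 0.0061]
tool_rot: [-0.173, 2.129, -2.128]
ft_force: [10.8, 2.1, -10.2]
grip_width: 0.004
```

Run:
```python
from h import *
info([.5128+.985*.0175,-.186+.17*.0175,.008],.17,-1)
im=ctrl.get_image("side");cv2.imwrite("pics/side10.png",cv2.resize(im[120:215,180:300],None,fx=5,fy=5,interpolation=cv2.INTER_CUBIC))
```

```text
t 18.45 pos [ 0.5328 -0.1829  0.0061] f [ 10.8   2.1 -10.2] q [ 0.88  0.39 -0.7   1.86  0.29  0.99 -1.34] grip 0.0
axes
 [[-0.985  0.008  0.17 ]
 [-0.17   0.001 -0.985]
 [-0.008 -1.     0.001]]
tool shift mm [ 2.7 -1.9 -0.3]
turn [-0.001  0.001 -0.008]
```

View pics/side10.png

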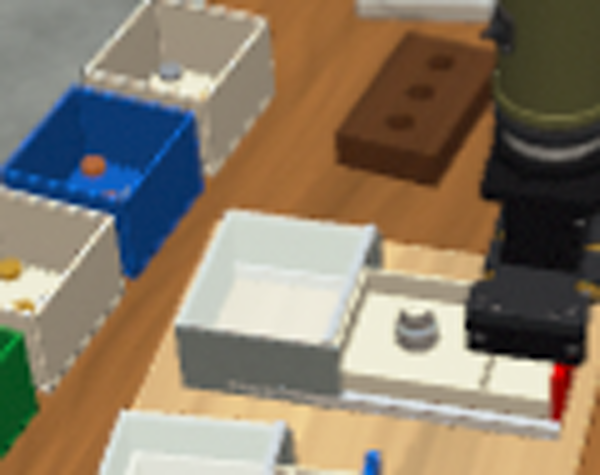

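The tray is at its stop: the force rose to 10.8 N and the die is upright. I'll ease off inside the pocket, then rise.

Request:
play_rows(translation=[[-3,0,0],[-4,0,0],[-5,0,0],[-3,0,0],[0,-8,0],[0,-15,0],[0,-25,0],[0,-30,0],[0,-30,0],[0,-30,0]], turn=[[0,0,0],[0,0,0],[0,0,0],[0,0,0],[0,0,0],[0,0,0],[0,0,0],[0,0,0],[0,0,0],[0,0,0]], fingers=[-1,-1,-1,-1,-1,-1,-1,-1,-1,-1])

```text
time: 19.33
position: [0.5429, -0.1811, 0.1459]
tool_rot: [-0.182, 2.133, -2.133]
ft_force: [0.4, -0.5, 0.5]
grip_width: 0.007
```

Request:
play_rows(translation=[[0,-20,20],[0,-10,35],[0,0,40],[0,0,40],[0,0,40],[0,0,20],[0,0,0],[0,0,0],[0,0,0],[0,0,0]], turn=[[0,0,0],[0,0,0],[0,0,0],[0,0,0],[0,0,0],[0,0,0],[0,0,0],[0,0,0],[0,0,0],[0,0,0]], fingers=[-1,-1,-1,-1,-1,-1,-1,-1,-1,-1])

```text
time: 20.17
position: [0.5769, -0.3712, 0.1747]
tool_rot: [-0.184, 2.132, -2.131]
ft_force: [-0.5, 0.5, -0.1]
grip_width: 0.005
```

Run:
```python
import h
from h import *
def mask(im,col):
    b,g,r=[im[...,i].astype(float) for i in range(3)]
    if col=="red": return r-np.maximum(g,b)>60
    if col=="yellow": return (np.minimum(r,g)-b>75)&(g>.72*r)
    return b-r>50
h.mask=mask
info(None)
ims={n:ctrl.get_image(n) for n in I}
for c,x in(("red",[.5128,-.186,.17]),("yellow",[.548,.2065,.07]),("blue",[.577,.014,.25])): print(c,fit(ims,c,x,("side",))[0].round(4))
cv2.imwrite("pics/side11.png",cv2.resize(ims["side"][110:330,130:350],None,fx=2.7,fy=2.7));cv2.imwrite("pics/top11.png",ims["top"])
```

```text
t 20.17 pos [ 0.5769 -0.3712  0.1747] f [-0.5  0.5 -0.1] q [ 0.99  0.48 -0.64  1.36  0.29  1.39 -1.05] grip 0.0
axes
 [[-0.985  0.     0.172]
 [-0.172  0.    -0.985]
 [-0.    -1.    -0.   ]]
red [ 0.5135 -0.1925  0.1682]
yellow [0.5486 0.2057 0.0786]
blue [0.5766 0.0136 0.2634]
```

View pics/side11.png

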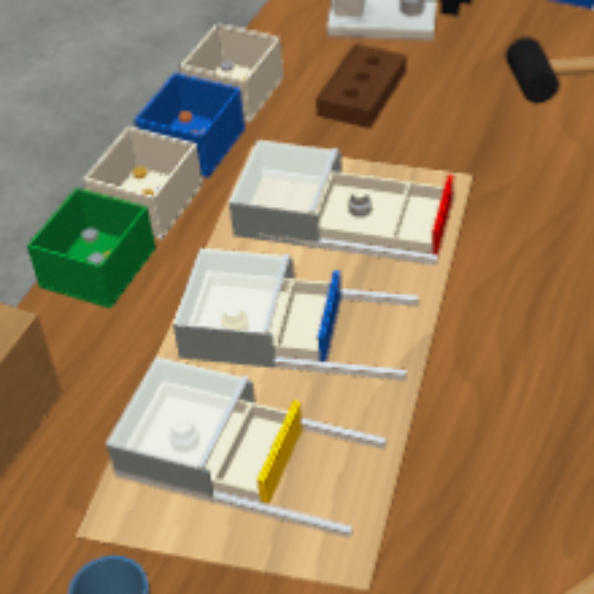

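View pics/top11.png

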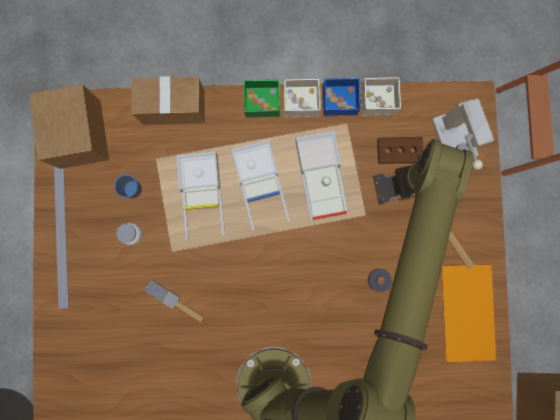

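Red is at its stop, yellow and blue are home, the dies are upright and the hand is clear. The mallet head is partly hidden under the arm in the top view, but the side view shows it in place. I'm handing the job in.

Run:
```python
from bench import ctrl
print(ctrl.close_job())
```

```text
the job is handed in; nothing more can be done
None
```

I pushed the yellow tray home with the shut fingers, then hooked the shut fingertips behind the red lip and drew that tray to its stop. I handed the job in at about 20 s with the hand clear.

**First push missed:** the fingers passed over the yellow lip without touching anything. The fingertips are about 23 mm above the reported TCP height. I measured this in the side camera, corrected for it and repeated the push.

**Final checks:**
- **Yellow tray:** the force rose to about 12 N against the home stop, and the lip stayed at that position afterwards.
- **Red tray:** the force rose to about 11 N at the stop. After I let go, the lip was within about 1 mm in x of where the rail ends put fully out.
- **Blue tray:** the lip is where it was at the start.
- **Dies and bystanders:** all three dies look upright in their rear compartments, and the bystanders look undisturbed. In the last top view the arm hid the mallet's head, but the side view showed it in place.
- **Hand:** it is raised and away from everything, with contact force near zero.

The one disagreement was the red lip's sideways position: about 6 mm between the camera fit and the rail estimate. The same offset was there before the draw, so I put it down to measurement error.

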